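# Make up two repair kits at the model railway spares stall

## Robot

A 6-joint arm with a two-finger parallel gripper is mounted at the origin on the work surface. World frame = base frame: x ahead of the robot, y to its left, z up, the work surface at z = 0. Lengths are in m, angles in rad, forces in N, time in s.
With the tool pointing down it reaches from about 0.35 to 0.925 m from the base axis. Payload 6.4 kg.
Tool frame: the origin (TCP) lies midway between the tips of the shut fingers; the grasp point (between the pads) lies 19 mm behind it; z points along the fingers, y is the line along which they close (so a half turn about z gives the same grasp; the last joint's range is limited). The gripper opens to 85 mm and grips with 20 to 120 N. Pads are 22 mm wide; open, the fingers measure 114 mm over their backs; the gripper's body (76 mm by 85 mm) begins 54 mm behind the grasp point. The pads swing forward as they close: fully open they stand 13 mm farther back than shut.
Start: joints at [1.044, 0.245, 1.558, -0, 1.339, -0.174], TCP at [0.225, 0.61, 0.231] pointing down, gripper open.
Joint ranges: [-3.13, 3.13], [-1.02, 2.26], [0.13, 2.54], [-0.95, 4.09], [0.21, 2.88], [-2.74, 2.74]. Speed limits (rad/s): [2.57, 2.57, 3.14, 3.14, 3.14, 3.14].

## Interface

Orientations are given as a unit quaternion [w, x, y, z].
In Python, from bench import arm gives the robot as it stands. The module is installed in compiled form; this text tells all that it offers.
- The arm moves only by the shell command python3 -m creep 'ROWS' [FORCE]. ROWS is text: rows parted by semicolons, each of 7 numbers parted by spaces: the shift along the world's x, y, z in units of 40 mm (1.0 is 40 mm), then the turn, a rotation vector about the world's x, y, z in units of 5 degrees (1.0 is 5 degrees), then the finger opening in mm, from 0 to 85.4. In form: dx dy dz wx wy wz jaw; .... A call has 1 to 12 rows; each row is the pose to reach, as a shift and turn from the pose commanded when the call began; what a row does not reach only later rows make up. A row lasts 1/8 s, in which the tool goes at most 62.5 mm and 10.7 degrees, less where a joint would pass 70% of its speed; a pose out of reach is approached as far as the arm can. A call with a gripper value outside its range is refused whole. The fingers move at their own pace and stop on an object; FORCE is the grip in N (left out, the last holds). Time passes only in rows, so rows that repeat a pose let the fingers close. It gives the time, the measured TCP pose, the force, the opening and the grip force at its end, in the units of the state.
- arm.state(): the state, without advancing time (a new reading comes with each control period).
- arm.read_camera(name): name is "scene" or "top" or "wrist"; returns (picture, depth): 420x560x3 uint8, red, green, blue; 420x560 float32, m along the optical axis (not along the pixel's ray), 0 where there is no reading.
- arm.camera_model(name): a dict with "fov_y" (degrees; the focal length in pixels is half the picture's height over the tangent of half this angle, whatever the lens; pixels are square), "cx", "cy" (the principal point, pixels), "dist_coeffs" ([k1, k2, p1, p2, k3] as OpenCV has them; the pictures are not rectified), "pose" (4x4, takes a point from camera to world coordinates). Camera axes: x right, y down, z forward; pixel columns grow to the right and rows downward; lengths in m; the calibration is good to about 2 mm. A picture is of the moment at which its call begins: read the wrist's pose just before it. camera_model takes no time and is no camera call; for the wrist camera it gives the pose at the moment of the call.
- arm.job_done(): hands the job in; it is judged then, once.
The state is a dict: "time": time; "q": joint angles; "joint_vel": joint speeds; "tau": joint torques, N m; "eef_pos": TCP position; "ee_rot": TCP orientation; "ft_force": force on the tool from outside, world axes, zero at the start; "ft_torque": the same for the moment, N m; "finger_gap": finger opening in m; "finger_force": force on a finger pad.
Only numpy, scipy, OpenCV 4.12 (cv2) and the standard library are available. Lean on these libraries where they do the work, as an engineer would, in place of code of your own. Each camera call takes 0.05 s, during which the arm holds its last target. There are 200 camera calls.

## Task

Make up two repair kits from the loose model railway parts: the orange tray gets the red-spoked wheelset, the brass wheelset and the red buffer beam, the grey tray gets the blue-hubbed black wheelset and the black coupling. Stand the wheelsets on the floor of the tray's wide bay with the axle upright, and set the beam and the coupling upright on the floor of the narrow bay, lengthwise. Leave the grey wheelset and the green beam where they are.

Things in the scene. Friction and masses are not known exactly. Their poses are not given: they have to be found in the camera images.
- red_wheelset: Wheelset with bright red spokes and steel tyres, wheels 46 mm in diameter (the largest), about 170 g. Stands on one wheel, axle vertical, 56 mm high. Origin at the centre of the underside, z up. Each wheel is 12 mm thick (upper one 44 to 56 mm up), joined by an 8 mm axle; take it by the rim of the upper wheel.
- brass_wheelset: Wheelset with plain brass (yellow metal) wheels 36 mm in diameter, about 130 g. Stands on one wheel, axle vertical, 56 mm high. Origin at the centre of the underside, z up. Each wheel is 12 mm thick (upper one 44 to 56 mm up), joined by an 8 mm axle; take it by the rim of the upper wheel.
- blue_wheelset: Wheelset with black wheels 36 mm in diameter and a blue hub disc of 19 mm, about 120 g. Stands on one wheel, axle vertical, 56 mm high. Origin at the centre of the underside, z up. Each wheel is 12 mm thick (upper one 44 to 56 mm up), joined by an 8 mm axle; take it by the rim of the upper wheel.
- grey_wheelset: Wheelset with plain grey wheels 36 mm in diameter and a small white hub. Belongs to no kit. Stands on one wheel, axle vertical, 56 mm high. Origin at the centre of the underside, z up. Each wheel is 12 mm thick (upper one 44 to 56 mm up), joined by an 8 mm axle; take it by the rim of the upper wheel.
- red_beam: Red buffer beam standing on its foot, 70 mm long, 30 mm high, about 110 g: an upright plank 16 mm thick (y from -8 to +8 mm, up to z = 30 mm) on a foot strip 24 mm wide and 4 mm high, with two metal buffers at x = -26 and +26 mm, 18 mm up, that stick out to y = +16 mm. Take it across the plank at mid length. Origin at the centre of the underside, x along its length, z up. 
- green_beam: The same buffer beam in green. Belongs to no kit. Origin at the centre of the underside, x along its length, z up. 
- coupling: Black coupling, about 100 g: a base strip 66 mm long, 22 mm wide and 5 mm high, in its middle a black spring housing 28 mm long, 16 mm wide (y from -8 to +8 mm), up to z = 30 mm, and a steel hook and loop at the +x end (to x = 36 mm, up to z = 23 mm). Take it across the housing. Origin at the centre of the underside, x along its length, z up. 
- orange_tray: Orange open kit tray. Fixed. 150 mm (x) by 170 mm (y), 16 mm high, walls 4 mm, floor top 4 mm over the table; origin under its centre at table level. A 4 mm divider, wall-high, along y at x = -21 mm makes two bays, each 162 mm long in y: narrow bay x from -71 to -23 mm, wide bay x from -19 to +71 mm. Yaw within 0.3 rad.
- grey_tray: Grey open kit tray. Fixed. 150 mm (x) by 170 mm (y), 16 mm high, walls 4 mm, floor top 4 mm over the table; origin under its centre at table level. A 4 mm divider, wall-high, along y at x = -21 mm makes two bays, each 162 mm long in y: narrow bay x from -71 to -23 mm, wide bay x from -19 to +71 mm. Yaw within 0.3 rad.

How it is judged:
At the end, for the whole second after the job is handed in: Red-spoked and brass wheelsets in the orange wide bay, blue-hubbed one in the grey wide bay, red beam in the orange narrow bay, coupling in the grey one (lengthwise within 0.5 rad); each on the tray floor (underside 1 to 8 mm over the table), within 0.12 rad of upright, at rest (x of red_wheelset in the frame of orange_tray between -0.019 and 0.071 m and y of red_wheelset in the frame of orange_tray between -0.081 and 0.081 m and z of red_wheelset in the frame of orange_tray between 0.001 and 0.008 m and angle between each of red_wheelset, brass_wheelset, blue_wheelset, red_beam, coupling's own z axis and vertical below 0.12 rad and linear speed of each of red_wheelset, brass_wheelset, blue_wheelset, red_beam, coupling below 0.02 m/s and x of brass_wheelset in the frame of orange_tray between -0.019 and 0.071 m and y of brass_wheelset in the frame of orange_tray between -0.081 and 0.081 m and z of brass_wheelset in the frame of orange_tray between 0.001 and 0.008 m and x of blue_wheelset in the frame of grey_tray between -0.019 and 0.071 m and y of blue_wheelset in the frame of grey_tray between -0.081 and 0.081 m and z of blue_wheelset in the frame of grey_tray between 0.001 and 0.008 m and x of red_beam in the frame of orange_tray between -0.071 and -0.023 m and y of red_beam in the frame of orange_tray between -0.081 and 0.081 m and z of red_beam in the frame of orange_tray between 0.001 and 0.008 m and angle between the x axis of red_beam and the y axis of orange_tray, either way round below 0.5 rad and x of coupling in the frame of grey_tray between -0.071 and -0.023 m and y of coupling in the frame of grey_tray between -0.081 and 0.081 m and z of coupling in the frame of grey_tray between 0.001 and 0.008 m and angle between the x axis of coupling and the y axis of grey_tray, either way round below 0.5 rad); the robot touches nothing.
It fails at once if the grey wheelset, which belongs to no kit, was moved by more than 15 mm (distance of grey_wheelset from where it was at the start of the episode above 0.015 m).
It fails at once if the green buffer beam, which belongs to no kit, was moved by more than 15 mm (distance of green_beam from where it was at the start of the episode above 0.015 m).
It also fails if it takes over 144 s, if anything falls off the work surface, if the arm or the gripper's body presses on something with over 40 N, if the wrist force passes 120 N, or if a joint passes its speed limit or range.

## Working session

There is one attempt and no reset: what is moved stays moved. The work goes in short steps, Python scripts to look and compute and a shell command to move; the robot and the scene stay as the last step left them, time stands still between calls to the robot, and variables do not carry over. Pictures are saved under pics/ and viewed, at most 14 in all, crops included, and the job is handed in when it is done.

```bash
mkdir -p pics
python3 - <<'E'
from bench import arm
import cv2,numpy as np
for n in("top","scene"):
    p,d=arm.read_camera(n); m=arm.camera_model(n); np.savez(f"{n}.npz",p=p,d=d,**{k:np.array(v) for k,v in m.items()})
    cv2.imwrite(f"pics/{n}0.png",cv2.cvtColor(p,cv2.COLOR_RGB2BGR)); print(n,m)
s=arm.state();print(s)
E
```

```text
top {'fov_y': 53.80903128262908, 'cx': 277.63499954539816, 'cy': 213.6090494448266, 'dist_coeffs': array([0.02142946, 0.        , 0.        , 0.        , 0.        ]), 'pose': array([[-0.02084387, -0.99711874,  0.07293661,  0.49743822],
       [-0.99959495,  0.02219835,  0.01780948, -0.00202314],
       [-0.01937724, -0.07253585, -0.99717755,  0.81107068],
       [ 0.        ,  0.        ,  0.        ,  1.        ]])}
scene {'fov_y': 45.337322476596086, 'cx': 286.12990535897603, 'cy': 210.14458829272496, 'dist_coeffs': array([-0.18185009,  0.        ,  0.        ,  0.        ,  0.        ]), 'pose': array([[ 0.73982637,  0.5142332 , -0.43384463,  0.96262332],
       [ 0.67249496, -0.54586276,  0.49978433, -0.49142904],
       [ 0.02018606, -0.66151195, -0.7496629 ,  0.73769483],
       [ 0.        ,  0.        ,  0.        ,  1.        ]])}
{'time': 0.1, 'q': array([ 1.04387396e+00,  2.45738260e-01,  1.55892605e+00,  1.78516012e-05,
        1.33869547e+00, -1.74091857e-01]), 'joint_vel': array([ 0.00064925, -0.00249724, -0.002002  ,  0.00018792,  0.00025717,
        0.00043686]), 'tau': array([ 9.53082745e-04, -4.30667353e+01, -3.27131796e+01, -1.23790991e-05,
        2.77481791e-03, -7.26347515e-07]), 'eef_pos': array([0.22433422, 0.60951399, 0.23027609]), 'ee_rot': array([-3.11548492e-04,  1.75503562e-01,  9.84478399e-01, -8.26856990e-04]), 'ft_force': array([ 0.67517421,  0.34889764, -0.10553917]), 'ft_torque': array([-0.00350981,  0.05085472,  0.0173304 ]), 'finger_force': 0.0, 'finger_gap': 0.08520509338463414}
```

View pics/top0.png

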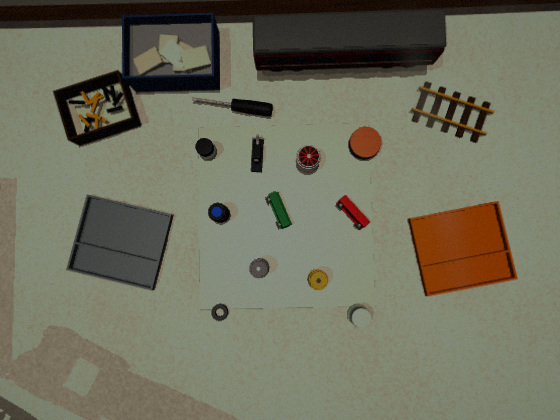

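View pics/scene0.png

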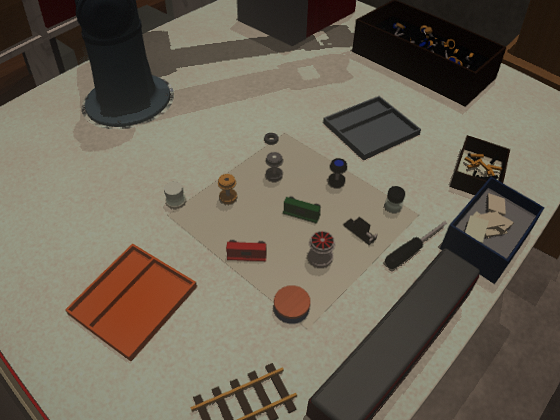

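The top view shows the red wheelset at (308,157), brass at (318,280), blue at (219,213) and grey at (259,268). The red beam is at (353,212), the green beam at (278,210) and the coupling at (257,154). The grey tray is at (120,242) and the orange tray at (463,248), both with the narrow bay towards the robot.

```bash
cat > h.py <<'E'
import numpy as np,cv2
def cloud(d,m):
    """world xyz (HxWx3) of every pixel"""
    h,w=d.shape; f=h/2/np.tan(np.radians(float(m["fov_y"]))/2)
    K=np.array([[f,0,m["cx"]],[0,f,m["cy"]],[0,0,1]],float)
    uv=np.stack(np.meshgrid(np.arange(w),np.arange(h)),-1).reshape(-1,1,2).astype(float)
    n=cv2.undistortPoints(uv,K,np.array(m["dist_coeffs"],float)).reshape(h,w,2)
    P=np.dstack([n*d[...,None],d]); T=np.array(m["pose"])
    W=P@T[:3,:3].T+T[:3,3]; W[d<=0]=np.nan
    return W
def rect(pts):
    """centre, size (long, short), yaw of long side, degrees"""
    (cx,cy),(a,b),t=cv2.minAreaRect((pts*1000).astype(np.float32))
    if a<b:a,b,t=b,a,t+90
    return np.round([cx,cy,a,b,(t+90)%180-90],1)
E
python3 - <<'E'
from h import *
z=np.load("top.npz"); W=cloud(z["d"],z); p=z["p"]
print("table",np.nanmedian(W[330:360,270:330,2]), "tray floors",W[225,125,2],W[235,460,2], "divider px", W[245,120])
for n,(u,v),lo,hi in [("red",(308,157),.045,.07),("brass",(318,280),.045,.07),("blue",(219,213),.045,.07),("grey",(259,268),.045,.07),("rbeam",(353,212),.02,.04),("gbeam",(278,210),.02,.04),("coupl",(257,154),.024,.04),("couplbase",(257,154),.003,.04),("puck",(366,142),.01,.09),("cap",(206,149),.01,.09),("white",(360,317),.01,.09)]:
    m=np.zeros(W.shape[:2],bool); m[v-26:v+26,u-24:u+24]=1
    m&=(W[...,2]>lo)&(W[...,2]<hi)
    q=W[m]; print(n,m.sum(),"z",np.round(np.median(q[:,2]),4),"rect",rect(q[:,:2]),"circle",np.round(np.array(cv2.minEnclosingCircle((q[:,:2]*1000).astype(np.float32))[0]),1))
for n,(u0,u1,v0,v1) in {"grey_tray":(60,180,190,292),"orange":(403,522,197,300)}.items():
    m=np.zeros(W.shape[:2],bool); m[v0:v1,u0:u1]=1
    m&=(W[...,2]>.010)&(W[...,2]<.03); print(n,m.sum(),rect(W[m][:,:2]))
E
```

```text
table -0.00010469838122428854 tray floors 0.005683431066335398 0.003685275723275372 divider px [0.50188166 0.32266768 0.00115425]
red 456 z 0.0548 rect [658.  -47.3  44.9  42.2  89. ] circle [658.6 -47.3]
brass 292 z 0.0547 rect [431.1 -59.6  34.5  33.1  -0.8] circle [431.  -59.5]
blue 279 z 0.0546 rect [558.9 124.   34.1  33.6   2.3] circle [559.4 124.2]
grey 289 z 0.0545 rect [454.1  48.9  35.   33.   89.3] circle [454.1  49. ]
rbeam 376 z 0.0292 rect [ 554.4 -129.6   69.5   24.1   40.6] circle [ 556.5 -131.8]
gbeam 342 z 0.0295 rect [562.2  13.2  69.7  24.1  22. ] circle [563.1  11.7]
coupl 131 z 0.0296 rect [683.7  50.7  49.2  15.7  -1.8] circle [683.7  51.5]
couplbase 427 z 0.0071 rect [678.1  50.9 100.9  91.6  -4.3] circle [676.3  50.9]
puck 808 z 0.0256 rect [ 689.  -157.7   59.    58.8   88.3] circle [ 689.6 -158.5]
cap 334 z 0.0439 rect [683.  147.8  33.   32.3  64.5] circle [683.6 148. ]
white 399 z 0.0395 rect [ 361.2 -135.2   36.4   35.8   87.9] circle [ 361.4 -135.1]
grey_tray 1080 [508.9 319.9 172.8 149.9  75.5]
orange 1206 [ 482.  -336.8  174.   151.6  -80. ]
```

Run:
```python
from h import *
z=np.load("top.npz"); W=cloud(z["d"],z); p=z["p"]
a=p[125:245,240:380]
cv2.imwrite("pics/crop0.png",cv2.cvtColor(cv2.convertScaleAbs(cv2.resize(a,None,fx=5,fy=5,interpolation=cv2.INTER_CUBIC),alpha=1.6),cv2.COLOR_RGB2BGR))
for lo,hi in((.026,.04),(.012,.026),(.003,.012)):
    m=np.zeros(W.shape[:2],bool); m[132:178,246:270]=1
    m&=(W[...,2]>lo)&(W[...,2]<hi); print(lo,m.sum(),rect(W[m][:,:2]),np.median(W[m],0))
```

```text
0.026 122 [675.8  50.9  27.7  15.6  -1.3] [0.67594148 0.05107257 0.02980635]
0.012 74 [ 6.846e+02  4.970e+01  5.270e+01  1.970e+01 -6.000e-01] [0.69861271 0.0493508  0.01685878]
0.003 188 [679.4  49.7  77.   45.6  -1. ] [0.65915649 0.05038865 0.00472765]
```

View pics/crop0.png

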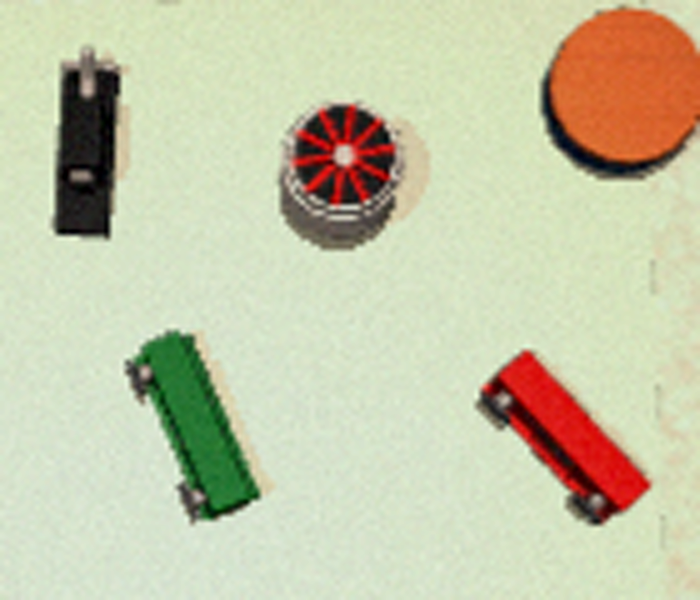

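The crop shows the coupling housing centred near (85,145) with its hook up (+x). The red beam's buffers are on its lower-left side at (490,405) and (590,505), so the plank centre is about 4 mm to the other side of the rectangle centre. Moving to the blue wheelset first.

```bash
R="8.35 -12.15 0 0 0 -16.9 60"; true
python3 -m creep '8.35 -12.15 0 0 0 -16.86 60;8.35 -12.15 0 0 0 -16.86 60;8.35 -12.15 0 0 0 -16.86 60;8.35 -12.15 0 0 0 -16.86 60;8.35 -12.15 0 0 0 -16.86 60;8.35 -12.15 0 0 0 -16.86 60;8.35 -12.15 0 0 0 -16.86 60;8.35 -12.15 0 0 0 -16.86 60;8.35 -12.15 0 0 0 -16.86 60;8.35 -12.15 0 0 0 -16.86 60;8.35 -12.15 -1 0 0 -16.86 60;8.35 -12.15 -2 0 0 -16.86 60' 50
python3 - <<'E'
from bench import arm
import cv2
p,d=arm.read_camera("wrist");print(arm.state()["eef_pos"],arm.state()["ee_rot"])
cv2.imwrite("pics/w1.png",p[...,::-1])
E
```

```text
time: 1.6
eef_pos: [0.5589, 0.1234, 0.1504]
ee_rot: [0.0, 0.791, 0.612, 0.0]
ft_force: [-0.4, -0.3, 0.5]
finger_gap: 0.0601
finger_force: 0.0
[0.55457731 0.12337512 0.14374442] [-0.00316388  0.79102332  0.61176281 -0.0042856 ]
```

View pics/w1.png

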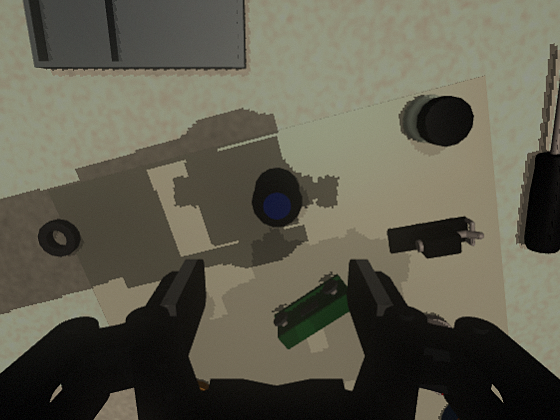

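The wrist view shows the blue hub at (277,205), midway between the fingers, with nothing in the way.

```bash
python3 -m creep '0 0 -1 0 0 0 60;0 0 -2 0 0 0 60;0 0 -2.6 0 0 0 60;0 0 -3.05 0 0 0 60;0 0 -3.05 0 0 0 60;0 0 -3.05 0 0 0 60;0 0 -3.05 0 0 0 30;0 0 -3.05 0 0 0 30;0 0 -3.05 0 0 0 30;0 0 -3.05 0 0 0 30;0 0 -3.05 0 0 0 30;0 0 -3.05 0 0 0 30' 50
python3 -m creep '0 0 0.5 0 0 0 30;0 0 1.5 0 0 0 30;0 0 2.5 0 0 0 30;0 0 3 0 0 0 30;0 0 3 0 0 0 30'
python3 - <<'E'
from bench import arm
s=arm.state();print(s["eef_pos"],s["ee_rot"],s["finger_gap"],s["ft_force"])
E
```

```text
time: 3.15
eef_pos: [0.5597, 0.124, 0.0308]
ee_rot: [0.001, 0.791, 0.612, 0.001]
ft_force: [-0.6, 0.5, 5.8]
finger_gap: 0.0346
finger_force: 49.5
time: 3.78
eef_pos: [0.5595, 0.124, 0.151]
ee_rot: [0.001, 0.791, 0.612, 0.001]
ft_force: [0.3, -0.8, -2.1]
finger_gap: 0.0341
finger_force: 49.9
[0.55945355 0.12404129 0.15099904] [0.0009839  0.79073708 0.61215365 0.00134665] 0.03411409803368234 [ 0.30574558 -0.83192026 -2.09248815]
```

```bash
python3 -m creep '-0.3 2 0 0 0 0 30;-0.62 4.735 0 0 0 0 30;-0.62 4.735 0 0 0 0 30;-0.62 4.735 0 0 0 0 30;-0.62 4.735 0 0 0 0 30;-0.62 4.735 -1 0 0 0 30;-0.62 4.735 -2 0 0 0 30;-0.62 4.735 -2.5 0 0 0 30;-0.62 4.735 -2.7 0 0 0 30;-0.62 4.735 -2.82 0 0 0 30;-0.62 4.735 -2.88 0 0 0 30;-0.62 4.735 -2.88 0 0 0 30'
python3 -m creep '0 0 0 0 0 0 30;0 0 0 0 0 0 42;0 0 0 0 0 0 55;0 0 0 0 0 0 60;0 0 0 0 0 0 60;0 0 0.5 0 0 0 60;0 0 1.5 0 0 0 60;0 0 3 0 0 0 60;0 0 3 0 0 0 60'
```

```text
time: 5.28
eef_pos: [0.5344, 0.3136, 0.0349]
ee_rot: [0.0, 0.791, 0.612, 0.001]
ft_force: [-0.3, -0.3, -1.6]
finger_gap: 0.0344
finger_force: 50.0
time: 6.4
eef_pos: [0.5378, 0.315, 0.1624]
ee_rot: [0.002, 0.791, 0.612, 0.007]
ft_force: [0.3, 0.6, 1.1]
finger_gap: 0.0603
finger_force: 0.0
```

```bash
python3 -m creep '3.54 -6.56 0 0 0 -15.36 45;3.54 -6.56 0 0 0 -15.36 45;3.54 -6.56 0 0 0 -15.36 45;3.54 -6.56 0 0 0 -15.36 45;3.54 -6.56 0 0 0 -15.36 45;3.54 -6.56 0 0 0 -15.36 45;3.54 -6.56 0 0 0 -15.36 45;3.54 -6.56 0 0 0 -15.36 45;3.54 -6.56 0 0 0 -15.36 45;3.54 -6.56 -0.5 0 0 -15.36 45;3.54 -6.56 -1 0 0 -15.36 45;3.54 -6.56 -1 0 0 -15.36 45'
python3 - <<'E'
from bench import arm
import cv2
p,d=arm.read_camera("wrist")
cv2.imwrite("pics/w2.png",p[...,::-1])
p,d=arm.read_camera("scene")
cv2.imwrite("pics/s2.png",cv2.convertScaleAbs(p[...,::-1],alpha=1.5))
E
```

```text
time: 7.9
eef_pos: [0.673, 0.0512, 0.1101]
ee_rot: [-0.0, 1.0, -0.011, -0.003]
ft_force: [-0.7, 0.5, -1.1]
finger_gap: 0.0449
finger_force: 0.0
```

View pics/w2.png

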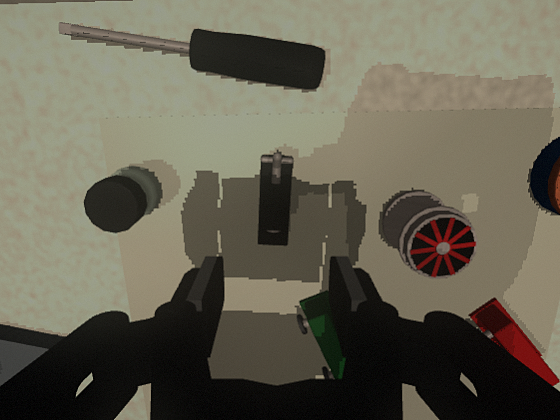

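View pics/s2.png

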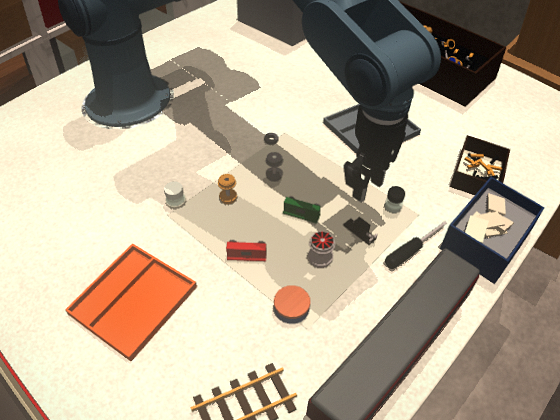

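The wrist view has the coupling at (275,200), centred between the fingers and parallel to the pads. The scene view shows the other parts undisturbed, with the grey tray hidden by the arm.

```bash
python3 -m creep '0 0 -1 0 0 0 45;0 0 -2 0 0 0 45;0 0 -2.4 0 0 0 45;0 0 -2.5 0 0 0 45;0 0 -2.5 0 0 0 45;0 0 -2.5 0 0 0 45;0 0 -2.5 0 0 0 10;0 0 -2.5 0 0 0 10;0 0 -2.5 0 0 0 10;0 0 -2.5 0 0 0 10;0 0 -2.5 0 0 0 10;0 0 -2.5 0 0 0 10' 50
python3 -m creep '0 0 0.5 0 0 0 10;0 0 1.5 0 0 0 10;0 0 2.5 0 0 0 10;0 0 3 0 0 0 10;0 0 3 0 0 0 10'
python3 -m creep '-5.31 7.02 0 0 0 15.36 10;-5.31 7.02 0 0 0 15.36 10;-5.31 7.02 0 0 0 15.36 10;-5.31 7.02 0 0 0 15.36 10;-5.31 7.02 0 0 0 15.36 10;-5.31 7.02 0 0 0 15.36 10;-5.31 7.02 0 0 0 15.36 10;-5.31 7.02 0 0 0 15.36 10;-5.31 7.02 0 0 0 15.36 10;-5.31 7.02 0 0 0 15.36 10;-5.31 7.02 0 0 0 15.36 10;-5.31 7.02 0 0 0 15.36 10'
python3 - <<'E'
from bench import arm
import cv2
p,d=arm.read_camera("wrist")
cv2.imwrite("pics/w3.png",p[...,::-1])
s=arm.state();print(s["eef_pos"],s["finger_gap"])
E
```

```text
time: 9.5
eef_pos: [0.6761, 0.0509, 0.0151]
ee_rot: [0.0, 1.0, -0.011, 0.001]
ft_force: [-0.4, -0.4, 5.6]
finger_gap: 0.0148
finger_force: 50.7
time: 10.12
eef_pos: [0.6763, 0.0509, 0.1359]
ee_rot: [0.0, 1.0, -0.011, 0.002]
ft_force: [-1.0, 0.4, -2.0]
finger_gap: 0.0146
finger_force: 50.0
time: 11.62
eef_pos: [0.4632, 0.3316, 0.1341]
ee_rot: [0.0, 0.791, 0.612, 0.0]
ft_force: [0.6, -0.3, -1.0]
finger_gap: 0.0146
finger_force: 50.0
[0.46311721 0.33164714 0.13411569] 0.014897782742416814
```

View pics/w3.png

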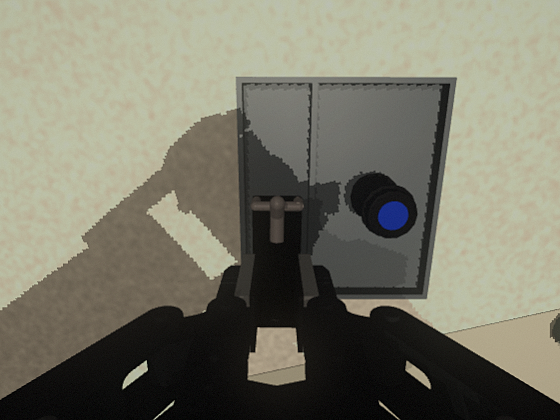

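The wrist view shows the blue wheelset upright in the wide bay at (390,215), and the held coupling lined up over the narrow bay, hook at (277,205).

```bash
python3 -m creep '0 0 -1 0 0 0 10;0 0 -2 0 0 0 10;0 0 -2.5 0 0 0 10;0 0 -2.7 0 0 0 10;0 0 -2.82 0 0 0 10;0 0 -2.885 0 0 0 10;0 0 -2.885 0 0 0 10;0 0 -2.885 0 0 0 10;0 0 -2.885 0 0 0 18;0 0 -2.885 0 0 0 24;0 0 -2.885 0 0 0 26;0 0 -2.885 0 0 0 26'
python3 -m creep '0 0 0.3 0 0 0 26;0 0 1 0 0 0 26;0 0 2 0 0 0 26;0 0 3 0 0 0 30;0 0 3 0 0 0 40'
python3 -m creep '-0.81 -9.78 0 0 0 4.9 60;-0.81 -9.78 0 0 0 4.9 60;-0.81 -9.78 0 0 0 4.9 60;-0.81 -9.78 0 0 0 4.9 60;-0.81 -9.78 0 0 0 4.9 60;-0.81 -9.78 0 0 0 4.9 60;-0.81 -9.78 0 0 0 4.9 60;-0.81 -9.78 0 0 0 4.9 60;-0.81 -9.78 0 0 0 4.9 60;-0.81 -9.78 -0.5 0 0 4.9 60;-0.81 -9.78 -0.5 0 0 4.9 60'
python3 - <<'E'
from bench import arm
import cv2
p,d=arm.read_camera("wrist"); a=p[...,::-1]
cv2.imwrite("pics/w4.png",a)
E
```

```text
time: 13.18
eef_pos: [0.463, 0.3318, 0.0187]
ee_rot: [0.0, 0.791, 0.612, 0.0]
ft_force: [-0.2, 0.0, -0.8]
finger_gap: 0.0262
finger_force: 0.0
time: 13.8
eef_pos: [0.4656, 0.3331, 0.1437]
ee_rot: [0.001, 0.791, 0.612, 0.004]
ft_force: [-0.1, -0.2, 0.1]
finger_gap: 0.0401
finger_force: 0.0
time: 15.18
eef_pos: [0.4293, -0.0577, 0.1172]
ee_rot: [-0.002, 0.642, 0.767, -0.001]
ft_force: [0.4, 0.6, -0.4]
finger_gap: 0.0598
finger_force: 0.0
```

View pics/w4.png

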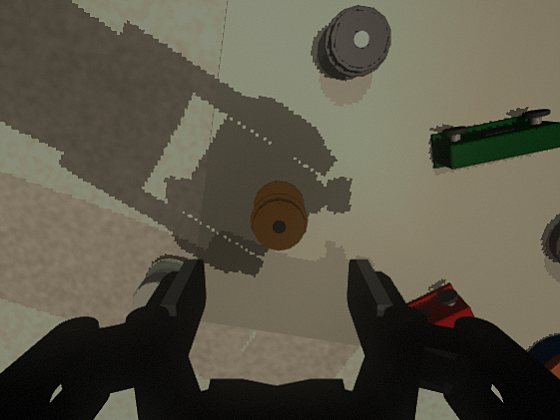

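The brass wheelset is centred at (279,225) between the fingers. Gripping it and moving it to the orange tray.

```bash
python3 -m creep '0 0 -1 0 0 0 60;0 0 -1.8 0 0 0 60;0 0 -2.1 0 0 0 60;0 0 -2.235 0 0 0 60;0 0 -2.235 0 0 0 60;0 0 -2.235 0 0 0 60;0 0 -2.235 0 0 0 30;0 0 -2.235 0 0 0 30;0 0 -2.235 0 0 0 30;0 0 -2.235 0 0 0 30;0 0 -2.235 0 0 0 30;0 0 -2.235 0 0 0 30' 50
python3 -m creep '0 0 0.5 0 0 0 30;0 0 1.5 0 0 0 30;0 0 2.5 0 0 0 30;0 0 3 0 0 0 30;0 0 3 0 0 0 30'
python3 -m creep '1 -3.7 0 0 0 0 30;2.08 -7.76 0 0 0 0 30;2.08 -7.76 0 0 0 0 30;2.08 -7.76 0 0 0 0 30;2.08 -7.76 0 0 0 0 30;2.08 -7.76 0 0 0 0 30;2.08 -7.76 0 0 0 0 30;2.08 -7.76 0 0 0 0 30;2.08 -7.76 0 0 0 0 30'
python3 -m creep '0 0 -1 0 0 0 30;0 0 -2 0 0 0 30;0 0 -2.5 0 0 0 30;0 0 -2.7 0 0 0 30;0 0 -2.82 0 0 0 30;0 0 -2.88 0 0 0 30;0 0 -2.88 0 0 0 30;0 0 -2.88 0 0 0 30;0 0 -2.88 0 0 0 38;0 0 -2.88 0 0 0 50;0 0 -2.88 0 0 0 60;0 0 -2.88 0 0 0 60'
```

```text
time: 16.73
eef_pos: [0.4312, -0.0597, 0.0301]
ee_rot: [0.001, 0.643, 0.766, 0.0]
ft_force: [-0.6, 0.4, 6.9]
finger_gap: 0.0342
finger_force: 49.2
time: 17.35
eef_pos: [0.4315, -0.0598, 0.1507]
ee_rot: [0.002, 0.643, 0.766, 0.001]
ft_force: [0.1, -0.6, -1.9]
finger_gap: 0.0344
finger_force: 49.9
time: 18.48
eef_pos: [0.5137, -0.3684, 0.1491]
ee_rot: [-0.0, 0.642, 0.766, 0.0]
ft_force: [0.5, -0.1, -1.0]
finger_gap: 0.0342
finger_force: 50.1
time: 19.98
eef_pos: [0.5138, -0.3698, 0.0342]
ee_rot: [0.0, 0.643, 0.766, 0.0]
ft_force: [0.1, -0.4, -0.1]
finger_gap: 0.06
finger_force: 0.0
```

```bash
python3 -m creep '0 0 0.5 0 0 0 60;0 0 1.5 0 0 0 60;0 0 3 0 0 0 65;0 0 3 0 0 0 70;0 0 3 0 0 0 70'
python3 -m creep '3.6 8.06 0 0 0 0 70;3.6 8.06 0 0 0 0 70;3.6 8.06 0 0 0 0 70;3.6 8.06 0 0 0 0 70;3.6 8.06 0 0 0 0 70;3.6 8.06 0 0 0 0 70;3.6 8.06 0 0 0 0 70;3.6 8.06 0 0 0 0 70;3.6 8.06 -1 0 0 0 70;3.6 8.06 -1 0 0 0 70;3.6 8.06 -1 0 0 0 70'
python3 - <<'E'
from bench import arm
import cv2
p,d=arm.read_camera("wrist"); a=p[...,::-1]
cv2.imwrite("pics/w5.png",a)
E
```

```text
time: 20.6
eef_pos: [0.5139, -0.3699, 0.1551]
ee_rot: [0.001, 0.643, 0.766, -0.0]
ft_force: [-1.3, -0.4, -0.4]
finger_gap: 0.0702
finger_force: 0.0
time: 21.98
eef_pos: [0.6578, -0.0485, 0.1148]
ee_rot: [0.0, 0.643, 0.766, 0.0]
ft_force: [-0.3, 0.3, 0.2]
finger_gap: 0.07
finger_force: 0.0
```

View pics/w5.png

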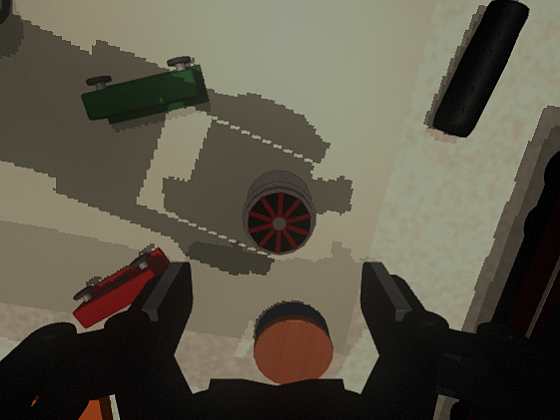

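The red-spoked wheelset is centred at (279,222) between the fingers. Gripping it and moving it to the orange tray.

```bash
python3 -m creep '0 0 -1 0 0 0 70;0 0 -1.7 0 0 0 70;0 0 -2 0 0 0 70;0 0 -2.13 0 0 0 70;0 0 -2.13 0 0 0 70;0 0 -2.13 0 0 0 70;0 0 -2.13 0 0 0 40;0 0 -2.13 0 0 0 40;0 0 -2.13 0 0 0 40;0 0 -2.13 0 0 0 40;0 0 -2.13 0 0 0 40;0 0 -2.13 0 0 0 40' 55
python3 -m creep '0 0 0.5 0 0 0 40;0 0 1.5 0 0 0 40;0 0 2.5 0 0 0 40;0 0 3.5 0 0 0 40;0 0 3.5 0 0 0 40'
python3 -m creep '-2 -3.1 0 0 0 0 40;-3.93 -6.19 0 0 0 0 40;-3.93 -6.19 0 0 0 0 40;-3.93 -6.19 0 0 0 0 40;-3.93 -6.19 0 0 0 0 40;-3.93 -6.19 0 0 0 0 40;-3.93 -6.19 0 0 0 0 40;-3.93 -6.19 0 0 0 0 40;-3.93 -6.19 0 0 0 0 40'
python3 -m creep '0 0 -1 0 0 0 40;0 0 -2 0 0 0 40;0 0 -2.9 0 0 0 40;0 0 -3.2 0 0 0 40;0 0 -3.33 0 0 0 40;0 0 -3.39 0 0 0 40;0 0 -3.39 0 0 0 40;0 0 -3.39 0 0 0 40;0 0 -3.39 0 0 0 48;0 0 -3.39 0 0 0 60;0 0 -3.39 0 0 0 68;0 0 -3.39 0 0 0 68'
```

```text
time: 23.52
eef_pos: [0.6585, -0.0476, 0.03]
ee_rot: [0.001, 0.643, 0.766, 0.0]
ft_force: [-0.1, 0.9, 5.5]
finger_gap: 0.044
finger_force: 55.6
time: 24.15
eef_pos: [0.6602, -0.048, 0.1741]
ee_rot: [0.004, 0.643, 0.766, 0.002]
ft_force: [0.2, 0.9, -1.6]
finger_gap: 0.0443
finger_force: 56.4
time: 25.28
eef_pos: [0.5011, -0.294, 0.1687]
ee_rot: [-0.0, 0.642, 0.766, 0.0]
ft_force: [-1.0, -0.1, -0.4]
finger_gap: 0.0445
finger_force: 56.7
time: 26.78
eef_pos: [0.5006, -0.2951, 0.0334]
ee_rot: [0.0, 0.643, 0.766, 0.0]
ft_force: [0.3, 0.7, 0.3]
finger_gap: 0.0678
finger_force: 0.0
```

```bash
python3 -m creep '0 0 0.5 0 0 0 68;0 0 1.5 0 0 0 68;0 0 3 0 0 0 60;0 0 3 0 0 0 45;0 0 3 0 0 0 45'
python3 -m creep '1.4 4.06 0 0 0 -11.88 45;1.4 4.06 0 0 0 -11.88 45;1.4 4.06 0 0 0 -11.88 45;1.4 4.06 0 0 0 -11.88 45;1.4 4.06 0 0 0 -11.88 45;1.4 4.06 0 0 0 -11.88 45;1.4 4.06 0 0 0 -11.88 45;1.4 4.06 -1 0 0 -11.88 45;1.4 4.06 -1 0 0 -11.88 45;1.4 4.06 -1 0 0 -11.88 45'
python3 - <<'E'
from bench import arm
import cv2
p,d=arm.read_camera("wrist"); a=p[...,::-1]
cv2.imwrite("pics/w6.png",a)
E
```

```text
time: 27.4
eef_pos: [0.5007, -0.2951, 0.1543]
ee_rot: [0.001, 0.643, 0.766, -0.0]
ft_force: [0.9, 0.3, -1.1]
finger_gap: 0.0449
finger_force: 0.0
time: 28.65
eef_pos: [0.5567, -0.1327, 0.1137]
ee_rot: [-0.0, 0.938, 0.347, 0.0]
ft_force: [0.2, 0.6, 1.2]
finger_gap: 0.0451
finger_force: 0.0
```

View pics/w6.png

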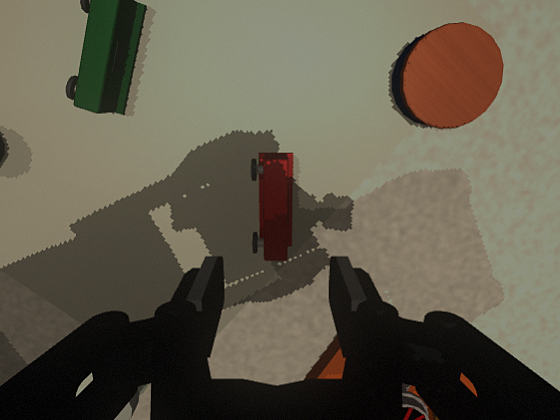

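The red beam is at (277,205), parallel to the pads and centred. Gripping it and placing it in the narrow bay.

```bash
python3 -m creep '0 0 -1 0 0 0 45;0 0 -2 0 0 0 45;0 0 -2.4 0 0 0 45;0 0 -2.465 0 0 0 45;0 0 -2.465 0 0 0 45;0 0 -2.465 0 0 0 45;0 0 -2.465 0 0 0 10;0 0 -2.465 0 0 0 10;0 0 -2.465 0 0 0 10;0 0 -2.465 0 0 0 10;0 0 -2.465 0 0 0 10;0 0 -2.465 0 0 0 10' 50
python3 -m creep '0 0 0.5 0 0 0 10;0 0 1.5 0 0 0 10;0 0 2.5 0 0 0 10;0 0 3 0 0 0 10;0 0 3 0 0 0 10'
python3 -m creep '-2.98 -5.3 0 0 0 11.88 10;-2.98 -5.3 0 0 0 11.88 10;-2.98 -5.3 0 0 0 11.88 10;-2.98 -5.3 0 0 0 11.88 10;-2.98 -5.3 0 0 0 11.88 10;-2.98 -5.3 0 0 0 11.88 10;-2.98 -5.3 0 0 0 11.88 10;-2.98 -5.3 0 0 0 11.88 10;-2.98 -5.3 0 0 0 11.88 10;-2.98 -5.3 0 0 0 11.88 10;-2.98 -5.3 0 0 0 11.88 10'
python3 - <<'E'
from bench import arm
import cv2
p,d=arm.read_camera("wrist"); a=p[...,::-1]
cv2.imwrite("pics/w7.png",a)
E
```

```text
time: 30.2
eef_pos: [0.5573, -0.1329, 0.0155]
ee_rot: [0.0, 0.938, 0.347, 0.0]
ft_force: [0.0, 0.7, 5.8]
finger_gap: 0.0146
finger_force: 51.2
time: 30.82
eef_pos: [0.5573, -0.1329, 0.1363]
ee_rot: [0.001, 0.938, 0.347, 0.001]
ft_force: [-0.1, 0.2, -1.7]
finger_gap: 0.0146
finger_force: 50.4
time: 32.2
eef_pos: [0.4375, -0.3445, 0.1348]
ee_rot: [0.0, 0.643, 0.766, -0.0]
ft_force: [-0.2, 0.8, -0.5]
finger_gap: 0.0151
finger_force: 50.4
```

View pics/w7.png

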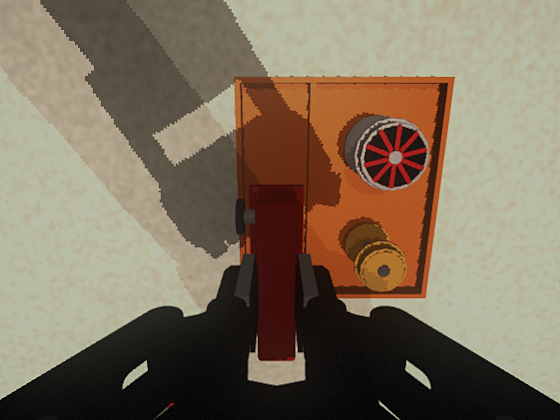

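The red and brass wheelsets stand in the wide bay at (395,155) and (380,268). The beam is lined up over the narrow bay at (277,270), buffers to the outside. Lowering, releasing and retreating.

```bash
python3 -m creep '0 0 -1 0 0 0 10;0 0 -2 0 0 0 10;0 0 -2.5 0 0 0 10;0 0 -2.7 0 0 0 10;0 0 -2.82 0 0 0 10;0 0 -2.885 0 0 0 10;0 0 -2.885 0 0 0 10;0 0 -2.885 0 0 0 10;0 0 -2.885 0 0 0 18;0 0 -2.885 0 0 0 24;0 0 -2.885 0 0 0 26;0 0 -2.885 0 0 0 26'
python3 -m creep '0 0 0.3 0 0 0 26;0 0 1 0 0 0 26;0 0 2 0 0 0 26;0 0 4 0 0 0 30;0 0 5 0 0 0 40;-5.3 -6.6 5 0 0 0 40;-5.3 -6.6 5 0 0 0 40;-5.3 -6.6 5 0 0 0 40;-5.3 -6.6 5 0 0 0 40;-5.3 -6.6 5 0 0 0 40;-5.3 -6.6 5 0 0 0 40;-5.3 -6.6 5 0 0 0 40'
python3 - <<'E'
from bench import arm
from h import *
p,d=arm.read_camera("top"); m=arm.camera_model("top"); W=cloud(d,m)
cv2.imwrite("pics/top9.png",cv2.convertScaleAbs(p[...,::-1],alpha=1.5))
def fit(n,c,r,lo,hi,T=None):
    k=(np.hypot(W[...,0]-c[0],W[...,1]-c[1])<r)&(W[...,2]>lo)&(W[...,2]<hi); q=W[k]
    R=rect(q[:,:2]); s=""
    if T:
        t=np.radians(T[2]); dx=R[:2]-np.array(T[:2]); s=np.round([dx@[np.cos(t),np.sin(t)],dx@[-np.sin(t),np.cos(t)]],1)
    print(n,k.sum(),"z",np.round(np.median(q[:,2]),4),R,"in tray",s)
O=(482,-336.8,10);G=(508.9,319.9,-14.5)
fit("red",(.501,-.295),.035,.045,.07,O);fit("brass",(.514,-.37),.03,.045,.07,O);fit("blue",(.534,.313),.03,.045,.07,G)
fit("beam",(.4377,-.3446),.05,.025,.042,O);fit("coupl",(.4634,.3317),.04,.029,.042,G)
fit("grey",(.454,.049),.03,.045,.07);fit("green",(.562,.013),.045,.02,.04)
E
```

```text
time: 33.75
eef_pos: [0.4374, -0.3447, 0.0193]
ee_rot: [0.0, 0.643, 0.766, -0.0]
ft_force: [-0.9, 0.1, -0.7]
finger_gap: 0.0259
finger_force: 0.0
time: 35.25
eef_pos: [0.2245, -0.6094, 0.2196]
ee_rot: [0.0, 0.644, 0.765, 0.0]
ft_force: [0.9, 0.9, -0.3]
finger_gap: 0.0399
finger_force: 0.0
red 512 z 0.059 [ 501.3 -294.4   43.4   42.8   52.2] in tray [26.4 38.4]
brass 326 z 0.0589 [ 514.1 -367.3   33.4   32.3   46.3] in tray [ 26.3 -35.6]
blue 311 z 0.0583 [533.5 311.4  34.   32.4 -56.8] in tray [25.9 -2.1]
beam 395 z 0.0336 [ 434.6 -345.1   70.    24.5  -79.5] in tray [-48.1   0.1]
coupl 141 z 0.0336 [463.2 329.6  31.3  15.9  78.9] in tray [-46.7  -2.1]
grey 297 z 0.0545 [454.1  48.9  35.   33.   89.3] in tray 
green 340 z 0.0295 [562.3  13.2  70.   24.2  22. ] in tray
```

View pics/top9.png

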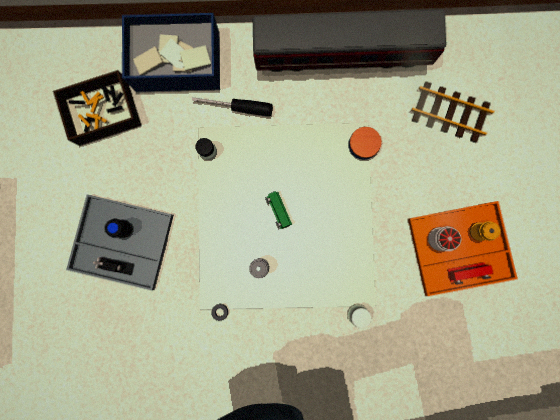

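All five parts stand 4 mm higher than before, as they should on the tray floors. They are upright and well inside their bays, and the grey wheelset and green beam have not moved.

```bash
python3 -c "
from bench import arm
print(arm.job_done())"
```

```text
the job is handed in; nothing more can be done
None
```

Both kits are made up and the job is handed in: all five parts measured upright on the floors of their correct bays, the grey wheelset and green beam measured unmoved, and it took about 35 s of the 144 s allowed (the hand-in returned no verdict).

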